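# Set up the dry-pack filling station

### The job

Set up the filling station for the next batch: first seat the blue carrier plate flat on the dark steel base with both dowels through its holes, then stand the blue-banded tin on the white disc in the middle of the seated plate. Stand each of the three jars on the middle of the pad that has the colour of its lid. Keep everything upright, and do not shift the small brown carton that stands among them.

Things in the scene. Friction and masses are not known exactly. Their poses are not given: they have to be found in the camera images.
- plate: Loose blue plastic plate, 200 x 60 x 12 mm, flat on the table, 0.15 to 0.31 kg. Origin: centre of underside; x along the length, y across the width, z up. Two 16 mm through holes at x = -80 and +80 mm, y = 0. White disc, 56 mm across, printed in the middle of its top. Alike both ways round. Grip it across its width at the middle.
- base: Fixed dark steel block, 210 x 50 x 25 mm; on top two brass dowels at x = -80 and +80 mm, y = 0, 10 mm diameter for 14 mm, then tapering to a 4 mm tip 24 mm above the block. Origin: centre of underside, on the table; x along the length, z up. The seated plate's underside rests on the block's top, overhanging 5 mm at each long side.
- tin: Closed steel tin with a blue band and a blue spot on its top, upright, 52 mm diameter, 70 mm tall, 0.15 to 0.31 kg. Origin: centre of its underside, z up. Its place is the white disc on the blue plate.
- jar_red: White plastic jar with a red lid and red stripe, upright, 56 mm diameter, 70 mm tall, the lid being the top 18 mm; 0.11 to 0.23 kg. Origin: centre of its underside, z up. Its place is the red pad.
- jar_yellow: White plastic jar with a yellow lid and yellow stripe, upright, 56 mm diameter, 70 mm tall, the lid being the top 18 mm; 0.11 to 0.23 kg. Origin: centre of its underside, z up. Its place is the yellow pad.
- jar_green: White plastic jar with a green lid and green stripe, upright, 56 mm diameter, 70 mm tall, the lid being the top 18 mm; 0.11 to 0.23 kg. Origin: centre of its underside, z up. Its place is the green pad.
- pad_red: Round flat red pad fixed to the table, 84 mm diameter, 6 mm thick. Origin: centre of its underside, on the table, z up.
- pad_yellow: Round flat yellow pad fixed to the table, 84 mm diameter, 6 mm thick. Origin: centre of its underside, on the table, z up.
- pad_green: Round flat green pad fixed to the table, 84 mm diameter, 6 mm thick. Origin: centre of its underside, on the table, z up.
- carton: Small brown cardboard carton, 60 x 60 x 50 mm, standing among the things; not part of the job. Origin: centre of its underside.
Things that resemble listed ones, but are neither listed nor needed, are in the scene too. Several things look just like the pad_green: the one meant starts farthest from the robot's base.

How it is judged:
On the way, in this order (a step that is already met when the one before it is completed fails the run):
1. the plate is seated on the base over both dowels (horizontal distance between plate and base below 0.006 m and z of plate in the frame of base between 0.021 and 0.028 m and angle between the x axis of plate and the x axis of base, either way round below 0.09 rad and angle between plate's own z axis and vertical below 0.06 rad), for 0.2 s.
2. the tin stands on the white disc of the seated plate (all of step 1 and horizontal distance between tin and plate below 0.012 m and z of tin in the frame of plate between 0.008 and 0.016 m and angle between tin's own z axis and vertical below 0.1 rad), for 0.2 s.
At the end, for the whole second after the job is handed in: Plate flat on the base, both dowels through its holes (centres within 6 mm); tin upright on the plate within 12 mm of its middle; each jar upright on the pad of its colour within 15 mm of the pad centre; all released and at rest, carton moved under 30 mm (all of step 2 and horizontal distance between jar_red and pad_red below 0.015 m and height (world z) of jar_red between 0.002 and 0.01 m and angle between each of jar_red, jar_yellow, jar_green's own z axis and vertical below 0.1 rad and horizontal distance between jar_yellow and pad_yellow below 0.015 m and height (world z) of jar_yellow between 0.002 and 0.01 m and horizontal distance between jar_green and pad_green below 0.015 m and height (world z) of jar_green between 0.002 and 0.01 m and linear speed of each of plate, tin, jar_red, jar_yellow, jar_green below 0.02 m/s and angular speed of each of plate, tin, jar_red, jar_yellow, jar_green below 0.2 rad/s); the robot touches nothing.
It fails at once if the tin or a jar is tipped over (angle between any of tin, jar_red, jar_yellow, jar_green's own z axis and vertical above 0.7 rad).
It fails at once if the carton is moved by 30 mm or more (distance of carton from where it was at the start of the episode above 0.03 m).
It also fails if it takes over 136 s, if anything falls off the work surface, if the arm or the gripper's body presses on something with over 40 N, if the wrist force passes 120 N, or if a joint passes its speed limit or range.

### The arm

A 6-joint arm with a two-finger parallel gripper is mounted at the origin on the work surface. World frame = base frame: x ahead of the robot, y to its left, z up, the work surface at z = 0. Lengths are in m, angles in rad, forces in N, time in s.
With the tool pointing down it reaches from about 0.35 to 0.85 m from the base axis. Payload 8.1 kg.
Tool frame: the origin (TCP) lies midway between the tips of the shut fingers; the grasp point (between the pads) lies 19 mm behind it; z points along the fingers, y is the line along which they close (so a half turn about z gives the same grasp; the last joint's range is limited). The gripper opens to 85 mm and grips with 20 to 120 N. Pads are 22 mm wide; open, the fingers measure 114 mm over their backs; the gripper's body (76 mm by 85 mm) begins 54 mm behind the grasp point. The pads swing forward as they close: fully open they stand 13 mm farther back than shut.
Start: joints at [-1.247, 0.13, 1.488, -0, 1.523, -0.085], TCP at [0.239, -0.551, 0.231] pointing down, gripper open.
Joint ranges: [-2.96, 2.96], [-0.89, 2.26], [0.02, 2.5], [-1.34, 4.48], [0, 2.73], [-2.66, 2.66]. Speed limits (rad/s): [2.39, 2.39, 2.79, 3.14, 3.14, 3.14].

### API

Orientations are given as a unit quaternion [x, y, z, w].
In Python, from bench import r gives the robot as it stands.
- The arm moves only by the shell command python3 -m handwheel 'ROWS' [OPENING] [FORCE]. ROWS is a JSON object of lists of equal length, an entry for each row: "xyz": the shift along the world's x, y, z in cm, a list of three; "delta_rot": the turn, a rotation vector about the world's x, y, z in degrees, a list of three. In form: {"xyz": [[dx, dy, dz], ...], "delta_rot": [[rx, ry, rz], ...]}. A call has 1 to 12 rows; each row is the pose to reach, as a shift and turn from the pose commanded when the call began; what a row does not reach only later rows make up. A row lasts 1/8 s, in which the tool goes at most 62.5 mm and 10.7 degrees, less where a joint would pass 70% of its speed; a pose out of reach is approached as far as the arm can. A call with a gripper value outside its range is refused whole. OPENING is the finger opening in cm, from 0 to 8.54, set as the call begins (- or left out, the last holds). The fingers move at their own pace and stop on an object; FORCE is the grip in N (left out, the last holds). Time passes only in rows, so rows that repeat a pose let the fingers close. It gives the time, the measured TCP pose, the force, the opening and the grip force at its end, in the units of the state.
- r.read_state(): the state, without advancing time (a new reading comes with each control period).
- r.camera(name): name is "scene" or "top"; returns a dict with "pixels" (384x512x3 uint8, red, green, blue), "fx", "fy", "cx", "cy" (pixels), "extrinsics" (4x4, takes a point from world to camera coordinates). Camera axes: x right, y up, looking along -z (the intrinsics and any distortion apply to the point x, -y, -z); pixel columns grow to the right and rows downward; lengths in m; the calibration is good to about 2 mm. A picture is of the moment at which its call begins. There is no depth.
- r.sign_off(): hands the job in; it is judged then, once.
Trained networks look in a picture, given as the dict that the camera call returned (one of the last four; its "shot" number tells which), for a name from the list of things; names that differ only in an ending like _2 or _b are one class to them, and where a whole thing is asked for, a point or a joint stands for the part that bears it (a point fixed in the world has none). Each returns a list of dicts, best first, with "conf" (0 to 1); they miss things now and then, are a little off and sometimes report something else, mostly with a low value. They report only what shows in the picture. A call takes as long as a camera call. They do not tell look-alikes from the thing itself.
- r.look_for(name, picture): "bbox" ([centre column, centre row, width, height] as shares, 0 to 1, of the picture: columns of its width, rows of its height, round what is visible of it).
- r.mark_of(name, picture): "position" ([column, row] as shares, 0 to 1, of the picture: columns of its width, rows of its height: a listed point, or the origin of a listed thing).
The state is a dict: "time_s": time; "qpos": joint angles; "qvel": joint speeds; "joint_efforts": joint torques, N m; "ee_pos": TCP position; "tcp_rot": TCP orientation; "force": force on the tool from outside, world axes, zero at the start; "moment": the same for the moment, N m; "opening": finger opening in m; "grip_force": force on a finger pad.
Only numpy, scipy, OpenCV 4.12 (cv2) and the standard library are available. Lean on these libraries where they do the work, as an engineer would, in place of code of your own. Each camera call takes 0.05 s, during which the arm holds its last target. There are 200 camera calls.

## Working session

There is one attempt and no reset: what is moved stays moved. The work goes in short steps, Python scripts to look and compute and a shell command to move; the robot and the scene stay as the last step left them, time stands still between calls to the robot, and variables do not carry over. Pictures are saved under pics/ and viewed, at most 14 in all, crops included, and the job is handed in when it is done.

```bash
ls; mkdir -p pics; cat > h.py <<'E'
import numpy as np, cv2
from bench import r
def ray(c,u,v):
    E=np.array(c["extrinsics"]);R=E[:3,:3];t=E[:3,3]
    d=R.T@np.array([(u-c["cx"])/c["fx"],-(v-c["cy"])/c["fy"],-1.0]);o=-R.T@t
    return o,d
def at(c,u,v,z):
    o,d=ray(c,u,v);return o+d*(z-o[2])/d[2]
def pix(c,p):
    E=np.array(c["extrinsics"]);q=E[:3,:3]@np.array(p)+E[:3,3]
    return c["cx"]+c["fx"]*q[0]/-q[2], c["cy"]-c["fy"]*q[1]/-q[2]
E
python3 - <<'E'
from h import *
for n in("scene","top"):
    c=r.camera(n);cv2.imwrite(f"pics/{n}0.png",c["pixels"][:,:,::-1])
    np.save(n+".npy",c,allow_pickle=True)
    print(n,{k:c[k] for k in c if k!="pixels"})
    for t in "plate base tin jar_red jar_yellow jar_green pad_red pad_yellow pad_green carton".split():
        for m in r.mark_of(t,c)[:4]:
            u,v=m["position"][0]*512,m["position"][1]*384
            print(t,round(m["conf"],2),round(u),round(v),at(c,u,v,0)[:2].round(3))
E
```

```text
pics
scene {'fx': 477.92225893365077, 'fy': 477.92225893365077, 'cx': 249.06234814675295, 'cy': 185.48675367270337, 'extrinsics': array([[ 0.80065306,  0.5990403 ,  0.01026621, -0.37337107],
       [-0.45642451,  0.59875931,  0.65815193,  0.18199014],
       [ 0.38811254, -0.5316371 ,  0.75281515, -1.41744499],
       [ 0.        ,  0.        ,  0.        ,  1.        ]]), 'shot': 1}
plate 0.72 333 199 [0.642 0.129]
base 0.89 265 263 [ 0.613 -0.136]
tin 0.86 296 158 [0.486 0.194]
jar_red 0.95 304 120 [0.414 0.343]
jar_yellow 0.91 234 218 [ 0.476 -0.075]
jar_green 0.6 129 291 [ 0.417 -0.375]
pad_red 0.76 256 179 [0.444 0.062]
pad_yellow 0.83 195 256 [ 0.472 -0.22 ]
pad_green 0.96 85 266 [ 0.289 -0.391]
pad_green 0.69 192 325 [ 0.581 -0.352]
pad_green 0.63 137 230 [ 0.312 -0.248]
pad_green 0.6 190 208 [ 0.369 -0.119]
carton 0.71 353 146 [0.588 0.333]
top {'fx': 367.71991606197884, 'fy': 367.71991606197884, 'cx': 259.0448036867395, 'cy': 192.92229290959096, 'extrinsics': array([[-0.00369887, -0.99997492, -0.00603888, -0.00497026],
       [ 0.99344233, -0.00436467,  0.11425098, -0.48448791],
       [-0.11427447, -0.00557668,  0.99343356, -1.00108311],
       [ 0.        ,  0.        ,  0.        ,  1.        ]]), 'shot': 2}
plate 0.81 208 140 [0.643 0.141]
plate 0.59 308 149 [ 0.616 -0.149]
base 0.88 307 148 [ 0.619 -0.147]
tin 0.93 188 194 [0.486 0.197]
jar_red 0.74 137 218 [0.416 0.343]
jar_yellow 0.61 284 196 [ 0.478 -0.079]
jar_green 0.85 384 218 [ 0.414 -0.363]
jar_green 0.59 186 195 [0.482 0.202]
pad_red 0.68 230 209 [0.443 0.077]
pad_yellow 0.76 333 197 [ 0.476 -0.218]
pad_green 0.97 379 163 [ 0.572 -0.353]
pad_green 0.93 393 261 [ 0.293 -0.382]
pad_green 0.75 345 254 [ 0.315 -0.248]
pad_green 0.73 298 237 [ 0.362 -0.116]
carton 0.55 141 161 [0.582 0.337]
carton 0.53 388 217 [ 0.417 -0.375]
```

```bash
python3 - <<'E'
import cv2
for n in("scene","top"):
    cv2.imwrite(f"pics/{n}1.png",cv2.resize(cv2.imread(f"pics/{n}0.png"),(800,600),interpolation=cv2.INTER_CUBIC))
E
```

```text
(no output)
```

View pics/scene1.png

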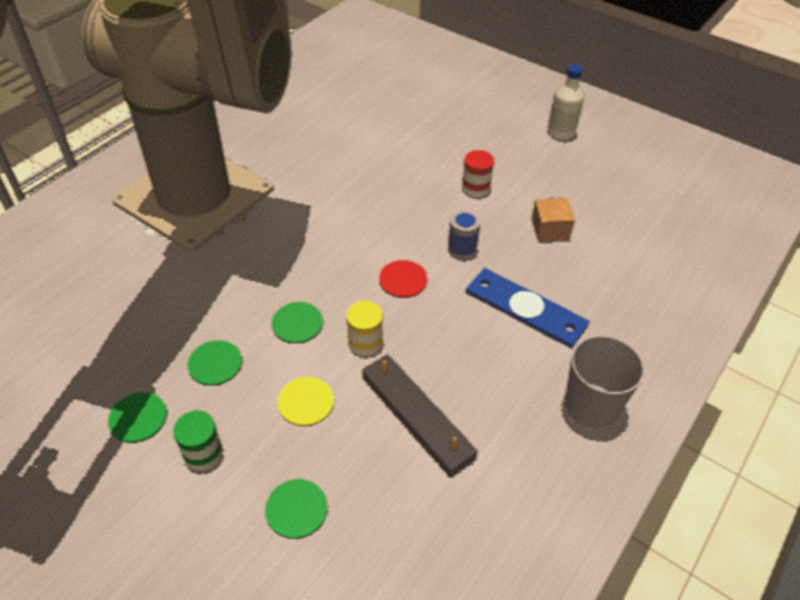

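View pics/top1.png

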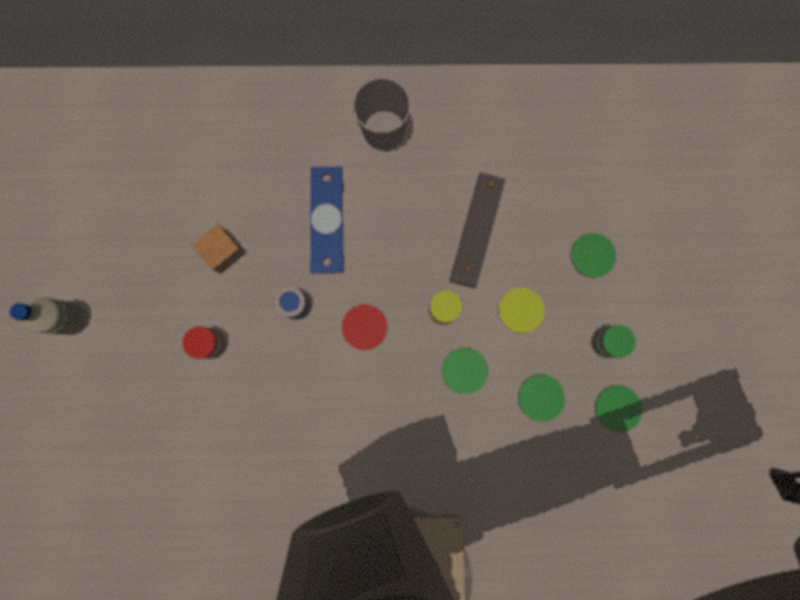

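Both pictures show all the things. In the top view the target green pad is at (593,256) of 800x600, the base at (478,230), the plate at (327,218), the tin at (290,303), and the jars at (200,342), (446,307) and (618,341). A clear cup and a bottle are distractors. Next I measure by fitting projected shapes.

```bash
cat >> h.py <<'E'
from scipy.optimize import least_squares
def cyl(rad,z0,z1):
    a=np.linspace(0,2*np.pi,40,endpoint=False)
    return np.array([[rad*np.cos(t),rad*np.sin(t),z] for z in(z0,z1) for t in a])
def box(L,W,z0,z1): return np.array([[x,y,z] for x in(-L/2,L/2) for y in(-W/2,W/2) for z in(z0,z1)])
def feat(pts,ang):
    h=cv2.convexHull(np.float32(pts).reshape(-1,1,2));m=cv2.moments(h)
    f=[m["m10"]/m["m00"],m["m01"]/m["m00"]]
    if ang: f+=[m["mu20"]/m["m00"]/20,m["mu11"]/m["m00"]/20,m["mu02"]/m["m00"]/20]
    return np.array(f),m["m00"]
def fit(c,mask,pts,guess,rad=40):
    g=np.array(guess,float);ang=len(g)==3
    def pr(p):
        a=p[2] if ang else 0;R=np.array([[np.cos(a),-np.sin(a),0],[np.sin(a),np.cos(a),0],[0,0,1]])
        return np.array([pix(c,q) for q in pts@R.T+[p[0],p[1],0]])
    u,v=pr(g).mean(0)
    n,lab,st,ce=cv2.connectedComponentsWithStats(mask.astype(np.uint8))
    k=[i for i in range(1,n) if st[i,4]>25 and np.hypot(*(ce[i]-[u,v]))<rad]
    if not k: return None
    k=max(k,key=lambda i:st[i,4])
    cn=max(cv2.findContours((lab==k).astype(np.uint8),cv2.RETR_EXTERNAL,cv2.CHAIN_APPROX_NONE)[0],key=len)
    # pixel outlines run through pixel centres: grow by half a pixel
    cn=cn.reshape(-1,2).astype(float);cn=np.vstack([cn+[a,b] for a in(-.5,.5) for b in(-.5,.5)])
    f,A=feat(cn,ang)
    s=least_squares(lambda p:feat(pr(p),ang)[0]-f,g,x_scale=[.01,.01,.1][:len(g)],diff_step=1e-4)
    return s.x.round(4),"area ratio",round(A/feat(pr(s.x),ang)[1],2),"res",round(float(np.abs(s.fun).max()),2)
def masks(c):
    H=cv2.cvtColor(c["pixels"],cv2.COLOR_RGB2HSV).astype(int);h,s,v=H[:,:,0],H[:,:,1],H[:,:,2]
    return dict(red=((h<6)|(h>172))&(s>150),yellow=(h>22)&(h<34)&(s>150),green=(h>50)&(h<75)&(s>120),blue=(h>100)&(h<130)&(s>110),
      dark=(v<95)&(s<90),brown=(h>6)&(h<18)&(s>110),hsv=H)
SP=dict(plate=("blue",box(.2,.06,0,.012)),base=("dark",box(.21,.05,0,.025)),spot=("blue",cyl(.018,.07,.07)),
 jar_red=("red",cyl(.028,.052,.07)),jar_yellow=("yellow",cyl(.028,.052,.07)),jar_green=("green",cyl(.028,.052,.07)),
 pad_red=("red",cyl(.042,0,.006)),pad_yellow=("yellow",cyl(.042,0,.006)),pad_green=("green",cyl(.042,0,.006)),carton=("brown",box(.06,.06,0,.05)))
E
python3 - <<'E'
from h import *
G=dict(plate=(.643,.14,0.),base=(.618,-.147,-.2),spot=(.486,.197),jar_red=(.416,.343),jar_yellow=(.478,-.079),jar_green=(.414,-.363),
 pad_red=(.443,.07),pad_yellow=(.476,-.218),pad_green=(.572,-.353),carton=(.585,.335,.6))
for n in("scene","top"):
    c=np.load(n+".npy",allow_pickle=True).item();M=masks(c)
    print(n)
    for k,g in G.items(): print(k,fit(c,M[SP[k][0]],SP[k][1],g,25 if k in("plate","base") else 14))
    for k in("base","plate"):
        u,v=map(int,pix(c,[G[k][0],G[k][1],.02]));print(k,M["hsv"][v,u],M["hsv"][v-25,u-25])
    print("table",M["hsv"][200,400])
print(r.read_state()["time_s"])
E
```

```text
scene
plate (array([ 0.6938,  0.1447, -0.0079]), 'area ratio', 0.4, 'res', 16.57)
base (array([ 0.6231, -0.143 , -0.2847]), 'area ratio', 0.94, 'res', 0.91)
spot (array([0.485 , 0.1899]), 'area ratio', 0.82, 'res', 0.0)
jar_red (array([0.4149, 0.3466]), 'area ratio', 0.86, 'res', 0.0)
jar_yellow (array([ 0.473 , -0.0746]), 'area ratio', 0.79, 'res', 0.0)
jar_green (array([ 0.4139, -0.3726]), 'area ratio', 0.9, 'res', 0.0)
pad_red (array([0.4448, 0.0667]), 'area ratio', 0.94, 'res', 0.0)
pad_yellow (array([ 0.4746, -0.2204]), 'area ratio', 0.95, 'res', 0.0)
pad_green (array([ 0.5758, -0.3559]), 'area ratio', 0.94, 'res', 0.0)
carton (array([0.5863, 0.3306, 0.6315]), 'area ratio', 0.95, 'res', 0.2)
base [13 52 89] [14 58 92]
plate [ 33  21 233] [ 15  53 203]
table [ 14  53 194]
top
plate (array([0.5856, 0.1381, 0.    ]), 'area ratio', 0.36, 'res', 16.65)
base (array([ 0.6182, -0.1393, -0.2808]), 'area ratio', 1.03, 'res', 0.22)
spot (array([0.4817, 0.1922]), 'area ratio', 0.69, 'res', 0.0)
jar_red (array([0.4128, 0.3479]), 'area ratio', 0.87, 'res', 0.0)
jar_yellow (array([ 0.4719, -0.0764]), 'area ratio', 0.86, 'res', 0.0)
jar_green (array([ 0.4109, -0.3718]), 'area ratio', 0.73, 'res', 0.0)
pad_red (array([0.4419, 0.0682]), 'area ratio', 0.92, 'res', 0.0)
pad_yellow (array([ 0.4716, -0.219 ]), 'area ratio', 0.91, 'res', 0.0)
pad_green (array([ 0.5729, -0.3542]), 'area ratio', 0.82, 'res', 0.0)
carton (array([0.5858, 0.336 , 0.5241]), 'area ratio', 0.81, 'res', 0.56)
base [11 37 76] [ 11  48 132]
plate [ 60   7 148] [ 11  39 131]
table [ 15  51 131]
1.1
```

```bash
python3 - <<'E'
from h import *
ims=[]
for n in("scene","top"):
    c=np.load(n+".npy",allow_pickle=True).item();M=masks(c)
    b=cv2.morphologyEx(M["blue"].astype(np.uint8),cv2.MORPH_CLOSE,np.ones((25,25)))
    m=cv2.dilate(cv2.erode(b,np.ones((3,3))),np.ones((3,3)))
    # keep only region of plate
    w=np.zeros_like(m);pp=np.int32([pix(c,[.643+a,.14+d,.006]) for a,d in((-.12,-.045),(-.12,.025),(-.1,.045),(.12,.045),(.12,-.045))]);cv2.fillConvexPoly(w,cv2.convexHull(pp),1)
    print(n,fit(c,m*w,SP["plate"][1],(.643,.14,0.),25))
    M["hsv"]
    # disc centre
    H=M["hsv"];d=(H[:,:,1]<30)&(H[:,:,2]>125)
    print("disc",fit(c,d,cyl(.028,.012,.012),(.643,.14),15))
    u,v=map(int,pix(c,[.62,-.142,.02]));ims.append(cv2.resize(c["pixels"][v-50:v+50,u-50:u+50,::-1],(390,390),interpolation=cv2.INTER_NEAREST));print("crop origin",u-50,v-50)
    for s in(-1,1):
      a=-.282; print("predicted dowel tips",[np.round(pix(c,[.6205+s*.08*np.cos(a),-.141+s*.08*np.sin(a),z]),1) for z in(.025,.049)])
cv2.imwrite("pics/base.png",np.hstack(ims))
E
```

```text
scene (array([ 6.458e-01,  1.395e-01, -2.000e-04]), 'area ratio', 0.91, 'res', 0.65)
disc (array([0.6447, 0.1396]), 'area ratio', 1.18, 'res', 0.0)
crop origin 215 211
predicted dowel tips [array([245.3, 236.8]), array([245.3, 230.8])]
predicted dowel tips [array([289.2, 285.4]), array([290. , 279.8])]
top (array([0.6418, 0.1381, 0.    ]), 'area ratio', 0.86, 'res', 1.43)
disc (array([0.6424, 0.1399]), 'area ratio', 1.01, 'res', 0.0)
crop origin 256 95
predicted dowel tips [array([298.6, 172. ]), array([299.5, 170.5])]
predicted dowel tips [array([313.3, 119.1]), array([314.5, 116.4])]
```

View pics/base.png

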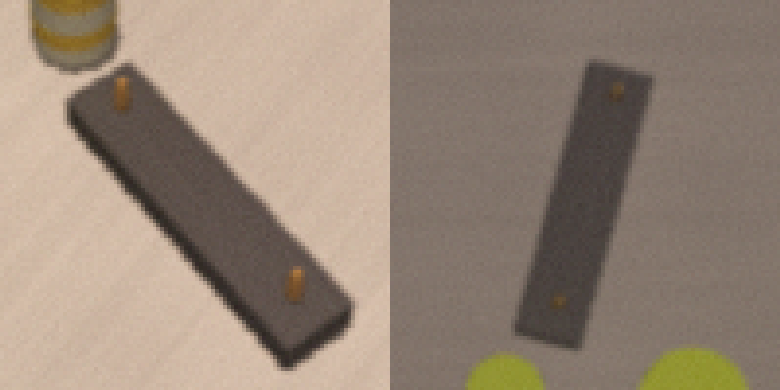

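The crops show dowels at scene (246,231) and (291,280) and top (299,172) and (314,118.5). That puts the base at about (0.619,-0.141) with yaw -0.28.

```bash
cat >> h.py <<'E'
from scipy.spatial.transform import Rotation as Ro
def st():
    s=r.read_state();R=Ro.from_quat(s["tcp_rot"]).as_matrix()
    print("t",round(s["time_s"],2),"pos",np.round(s["ee_pos"],4),"y",R[:,1].round(3),"z",R[:,2].round(3),"yawY",round(float(np.degrees(np.arctan2(R[1,1],R[0,1]))),1),"F",np.round(s["force"],1),"op",round(s["opening"],4),"grip",s["grip_force"],"q6",round(s["qpos"][5],2));return s
E
python3 -c "from h import *;st()"; python3 -m handwheel '{"xyz":[[2,3,0],[4,7,0]],"delta_rot":[[0,0,0],[0,0,0]]}' 8.5 40
```

```text
t 1.1 pos [ 0.2385 -0.5506  0.2313] y [ 0.397 -0.918 -0.   ] z [-0.  0. -1.] yawY -66.6 F [0.3 0.1 0.8] op 0.0852 grip 0.0 q6 -0.09
time_s: 1.35
ee_pos: [0.2786, -0.4802, 0.2311]
tcp_rot: [0.979, 0.202, 0.0, -0.0]
force: [0.6, -0.4, 0.2]
opening: 0.0849
grip_force: 0.0
```

```bash
python3 -m handwheel '{"xyz":[[3,5,0],[6,10,0],[9,15,0],[12,20.5,0],[15,25.5,0],[18,30.5,0],[21,36,0],[24,41,0],[27,46,0],[30,51,0],[33,56,0],[35,60,0]],"delta_rot":[[0,0,-4],[0,0,-8],[0,0,-12],[0,0,-16],[0,0,-20],[0,0,-23.4],[0,0,-23.4],[0,0,-23.4],[0,0,-23.4],[0,0,-23.4],[0,0,-23.4],[0,0,-23.4]]}' 
python3 -m handwheel '{"xyz":[[1.45,2.05,-4],[1.45,2.05,-9],[1.45,2.05,-14],[1.45,2.05,-18],[1.45,2.05,-20],[1.45,2.05,-20]],"delta_rot":[[0,0,0],[0,0,0],[0,0,0],[0,0,0],[0,0,0],[0,0,0]]}'
python3 -c "from h import *;st()"
```

```text
time_s: 2.85
ee_pos: [0.6294, 0.1217, 0.2311]
tcp_rot: [1.0, 0.001, 0.0, -0.0]
force: [0.6, -0.4, -0.2]
opening: 0.0853
grip_force: 0.0
time_s: 3.6
ee_pos: [0.6419, 0.1398, 0.0299]
tcp_rot: [1.0, 0.0, -0.001, 0.0]
force: [0.3, -0.0, 0.1]
opening: 0.0849
grip_force: 0.0
t 3.6 pos [0.6419 0.1398 0.0299] y [ 0. -1.  0.] z [-0.003 -0.    -1.   ] yawY -90.0 F [ 0.3 -0.   0.1] op 0.0849 grip 0.0 q6 1.71
```

```bash
python3 -m handwheel '{"xyz":[[0.1,0,-1.5],[0.1,0,-2.5],[0.1,0,-3],[0.1,0,-3]],"delta_rot":[[0,0,0],[0,0,0],[0,0,0],[0,0,0]]}' 7.2
python3 -m handwheel '{"xyz":[[0,0,0],[0,0,0],[0,0,0],[0,0,0],[0,0,0],[0,0,0]],"delta_rot":[[0,0,0],[0,0,0],[0,0,0],[0,0,0],[0,0,0],[0,0,0]]}' 5 50
python3 -m handwheel '{"xyz":[[0,0,1],[0,0,3],[0,0,3]],"delta_rot":[[0,0,0],[0,0,0],[0,0,0]]}'
```

```text
time_s: 4.1
ee_pos: [0.6437, 0.1399, 0.0009]
tcp_rot: [1.0, 0.0, -0.0, 0.0]
force: [0.0, -0.0, -0.2]
opening: 0.0721
grip_force: 0.0
time_s: 4.85
ee_pos: [0.6447, 0.14, 0.0022]
tcp_rot: [1.0, 0.0, 0.001, -0.0]
force: [-0.8, -0.5, 6.1]
opening: 0.0577
grip_force: 54.5
time_s: 5.22
ee_pos: [0.6461, 0.1402, 0.0344]
tcp_rot: [1.0, 0.0, 0.002, -0.0]
force: [0.8, -0.1, -2.5]
opening: 0.0581
grip_force: 54.0
```

```bash
python3 -m handwheel '{"xyz":[[0,0,4],[0,0,8],[0,-4,8],[-0.5,-8,8],[-1,-12,8],[-1.5,-16,8],[-2,-20,8],[-2.5,-24,8],[-2.5,-27,8],[-2.5,-28.1,8],[-2.5,-28.1,8],[-2.5,-28.1,8]],"delta_rot":[[0,0,0],[0,0,0],[0,0,-3],[0,0,-6],[0,0,-9],[0,0,-12],[0,0,-15],[0,0,-16.2],[0,0,-16.2],[0,0,-16.2],[0,0,-16.2],[0,0,-16.2]]}' 
python3 -m handwheel '{"xyz":[[0,0,-3],[0,0,-5],[0,0,-5],[0,0,-5]],"delta_rot":[[0,0,0],[0,0,0],[0,0,0],[0,0,0]]}'
cat > look.py <<'E'
from h import *
import sys
st();ims=[]
for n in("scene","top"):
    c=r.camera(n);np.save(n+"_"+sys.argv[1]+".npy",c,allow_pickle=True)
    u,v=map(int,pix(c,[.62,-.142,.05]));ims.append(cv2.resize(c["pixels"][v-50:v+50,u-50:u+50,::-1],(390,390),interpolation=cv2.INTER_CUBIC));print(n,u-50,v-50)
cv2.imwrite(f"pics/look{sys.argv[1]}.png",np.hstack(ims))
E
python3 look.py 1
```

```text
time_s: 6.72
ee_pos: [0.6191, -0.1398, 0.1112]
tcp_rot: [0.99, -0.14, -0.0, -0.0]
force: [-0.4, -0.9, -1.9]
opening: 0.0581
grip_force: 54.8
time_s: 7.22
ee_pos: [0.6195, -0.1408, 0.0619]
tcp_rot: [0.99, -0.14, 0.0, 0.0]
force: [1.1, 0.4, -1.4]
opening: 0.0579
grip_force: 54.7
t 7.22 pos [ 0.6195 -0.1408  0.0619] y [-0.278 -0.961 -0.   ] z [ 0.001 -0.    -1.   ] yawY -106.1 F [ 1.1  0.4 -1.4] op 0.0579 grip 54.74119305610657 q6 1.55
scene 216 204
top 257 93
```

View pics/look1.png

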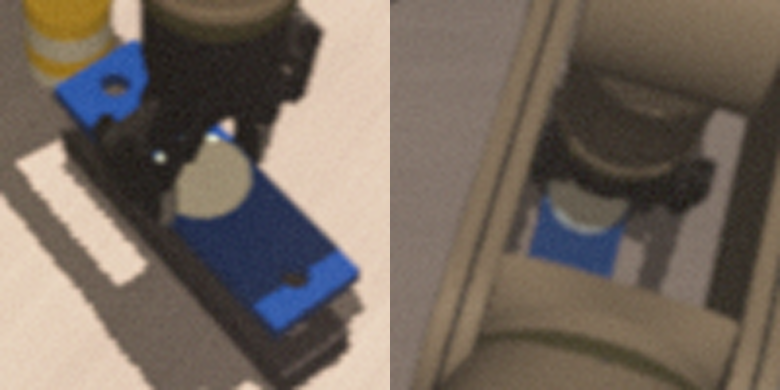

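The plate hangs over the base. Its holes are at about scene (246,225.8) and (291.6,275), to be compared with the dowel tips seen earlier at (246.5,230.5) and (291.4,279.7).

```bash
python3 - <<'E'
from h import *
c=np.load("scene_1.npy",allow_pickle=True).item()
for n,P,z in(("holes",[(246,225.8),(291.6,275)],.0717),("dowel tips",[(246.5,230.5),(291.4,279.7)],.048),("dowel bottoms",[(246.3,238.4),(290.4,287.6)],.0255)):
    a,b=[at(c,*p,z)[:2] for p in P];d=b-a;print(n,a.round(4),b.round(4),((a+b)/2).round(4),np.linalg.norm(d).round(4),np.degrees(np.arctan2(d[1],d[0])).round(2))
# darkness centroid of holes and brass centroid, by colour
M=masks(c);H=M["hsv"]
c0=np.load("scene.npy",allow_pickle=True).item();H0=masks(c0)["hsv"]
for p in[(246,231),(291,280)]:
    u,v=p;s=H0[v-4:v+14,u-6:u+7,1].astype(float);w=np.clip(s-95,0,None);yy,xx=np.mgrid[v-4:v+14,u-6:u+7];print("brass",(w*xx).sum()/w.sum(),(w*yy).sum()/w.sum())
    for z in (.035,.037): print(at(c0,(w*xx).sum()/w.sum(),(w*yy).sum()/w.sum(),z))
E
```

```text
holes [ 0.5462 -0.1196] [ 0.6996 -0.1638] [ 0.6229 -0.1417] 0.1596 -16.04
dowel tips [ 0.5449 -0.1157] [ 0.6994 -0.1608] [ 0.6221 -0.1383] 0.161 -16.28
dowel bottoms [ 0.5485 -0.1211] [ 0.7026 -0.1665] [ 0.6256 -0.1438] 0.1606 -16.4
brass 245.63792010145846 234.68738110336082
[ 0.54491234 -0.11897853  0.035     ]
[ 0.54575768 -0.1201135   0.037     ]
brass 290.0768220617203 283.2757715036113
[ 0.69859441 -0.16299971  0.035     ]
[ 0.69910425 -0.16403859  0.037     ]
```

```bash
python3 -m handwheel '{"xyz":[[0,0,-1],[0,0,-1.5],[0,0,-2],[0,0,-2.4],[0,0,-2.4]],"delta_rot":[[0,0,0],[0,0,0],[0,0,0],[0,0,0],[0,0,0]]}'
python3 -c "from h import *;print(r.read_state()['moment'])"
python3 -m handwheel '{"xyz":[[0,0,-0.4],[0,0,-0.8],[0,0,-1.0],[0,0,-1.0]],"delta_rot":[[0,0,0],[0,0,0],[0,0,0],[0,0,0]]}'
python3 -c "from h import *;print(r.read_state()['moment'])"
```

```text
time_s: 7.95
ee_pos: [0.6187, -0.141, 0.0367]
tcp_rot: [0.99, -0.141, -0.0, -0.0]
force: [0.5, 0.1, -2.4]
opening: 0.0583
grip_force: 54.8
[-0.00136133 -0.00718401 -0.00786639]
time_s: 8.45
ee_pos: [0.6191, -0.1411, 0.0273]
tcp_rot: [0.99, -0.141, 0.0, 0.0]
force: [-0.2, -0.0, -1.8]
opening: 0.0579
grip_force: 54.7
[-0.05549232 -0.03956891 -0.02091247]
```

```bash
python3 -m handwheel '{"xyz":[[0,0,-0.1],[0,0,-0.2],[0,0,-0.2]],"delta_rot":[[0,0,0],[0,0,0],[0,0,0]]}'
python3 -m handwheel '{"xyz":[[0,0,0],[0,0,0],[0,0,0],[0,0,0]],"delta_rot":[[0,0,0],[0,0,0],[0,0,0],[0,0,0]]}' 8.5
python3 -m handwheel '{"xyz":[[0,0,1],[0,0,4],[0,0,8],[0,0,12],[-1,5,15],[-2,10,15],[-4,15,15],[-6,20,15],[-8,25,15],[-10,30,15],[-12,33,15],[-12,33,15]],"delta_rot":[[0,0,0],[0,0,0],[0,0,0],[0,0,0],[0,0,0],[0,0,0],[0,0,0],[0,0,0],[0,0,0],[0,0,0],[0,0,0],[0,0,0]]}'
python3 look.py 2
```

```text
time_s: 8.82
ee_pos: [0.6193, -0.1411, 0.0271]
tcp_rot: [0.99, -0.141, 0.0, 0.0]
force: [-8.5, 1.7, 13.0]
opening: 0.0578
grip_force: 56.3
time_s: 9.32
ee_pos: [0.619, -0.1411, 0.0251]
tcp_rot: [0.99, -0.141, -0.0, -0.0]
force: [0.3, 1.1, 0.3]
opening: 0.0851
grip_force: 0.0
time_s: 10.82
ee_pos: [0.498, 0.191, 0.1761]
tcp_rot: [0.99, -0.139, 0.0, -0.0]
force: [0.6, 0.1, -0.2]
opening: 0.0852
grip_force: 0.0
t 10.82 pos [0.498  0.191  0.1761] y [-0.275 -0.961 -0.001] z [ 0.001  0.001 -1.   ] yawY -106.0 F [ 0.6  0.1 -0.2] op 0.0852 grip 0.0 q6 2.12
scene 216 204
top 257 93
```

View pics/look2.png

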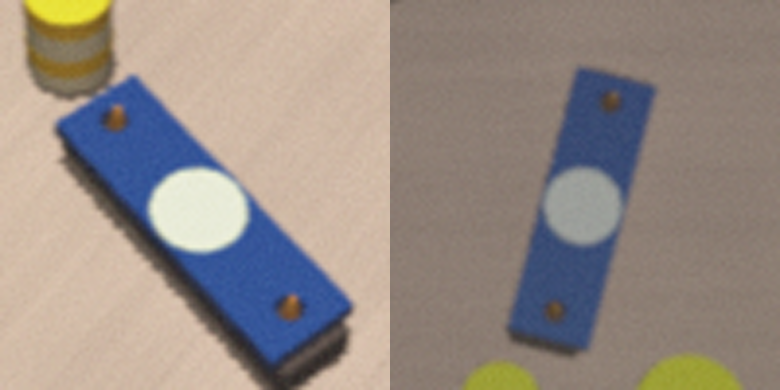

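The plate is seated: both dowel tips stand centred in its holes at crop (116,118) and (290,305), and the plate is flush on the block. Next is the tin.

```bash
python3 - <<'E'
from h import *
for n in("scene","top"):
    c=np.load(n+"_2.npy",allow_pickle=True).item();H=masks(c)["hsv"];d=(H[:,:,1]<40)&(H[:,:,2]>115 if n=="top" else H[:,:,2]>190)
    print("disc",fit(c,d,cyl(.028,.037,.037),(.62,-.141),12)); print(st()["ee_pos"])
E
python3 -m handwheel '{"xyz":[[-1.5,0.1,-4],[-1.5,0.1,-8],[-1.5,0.1,-12],[-1.5,0.1,-15],[-1.5,0.1,-15.3],[-1.5,0.1,-15.3]],"delta_rot":[[0,0,0],[0,0,0],[0,0,0],[0,0,0],[0,0,0],[0,0,0]]}'
```

```text
disc (array([ 0.6201, -0.1405]), 'area ratio', 1.02, 'res', 0.0)
t 10.93 pos [0.4993 0.1889 0.176 ] y [-0.278 -0.961 -0.   ] z [ 0.001 -0.    -1.   ] yawY -106.1 F [-0.2  0.5  0.4] op 0.085 grip 0.0 q6 2.12
[0.49933579 0.18894919 0.17603439]
disc (array([ 0.6145, -0.1433]), 'area ratio', 1.62, 'res', 0.0)
t 10.93 pos [0.4993 0.1889 0.176 ] y [-0.278 -0.961 -0.   ] z [ 0.001 -0.    -1.   ] yawY -106.1 F [-0.2  0.5  0.4] op 0.085 grip 0.0 q6 2.12
[0.49933579 0.18894919 0.17603439]
time_s: 11.68
ee_pos: [0.4851, 0.1894, 0.0233]
tcp_rot: [0.99, -0.141, 0.0, -0.0]
force: [0.6, 0.0, -0.5]
opening: 0.0851
grip_force: 0.0
```

```bash
python3 -m handwheel '{"xyz":[[-0.1,0.05,0],[-0.1,0.05,0],[-0.1,0.05,0],[-0.1,0.05,0],[-0.1,0.05,0],[-0.1,0.05,0]],"delta_rot":[[0,0,0],[0,0,0],[0,0,0],[0,0,0],[0,0,0],[0,0,0]]}' 4 40
python3 -m handwheel '{"xyz":[[0,0,2],[0,0,6],[0,0,10],[1,-4,14],[2.5,-8,14],[4,-12,14],[6,-16.5,14],[8,-21,14],[10,-25.5,14],[12,-30,14],[13.5,-33.1,14],[13.5,-33.1,14]],"delta_rot":[[0,0,0],[0,0,0],[0,0,0],[0,0,0],[0,0,0],[0,0,0],[0,0,0],[0,0,0],[0,0,0],[0,0,0],[0,0,0],[0,0,0]]}'
python3 -c "from h import *;st()"
```

```text
time_s: 12.42
ee_pos: [0.4842, 0.1908, 0.0239]
tcp_rot: [0.99, -0.141, 0.001, -0.0]
force: [-1.4, -1.4, 5.7]
opening: 0.0511
grip_force: 41.7
time_s: 13.92
ee_pos: [0.6183, -0.143, 0.1621]
tcp_rot: [0.99, -0.142, -0.0, 0.0]
force: [0.2, -0.3, -2.4]
opening: 0.0511
grip_force: 42.8
t 13.93 pos [ 0.6183 -0.143   0.1621] y [-0.281 -0.96   0.001] z [-0.    -0.001 -1.   ] yawY -106.3 F [ 0.2 -0.3 -2.4] op 0.0511 grip 42.7591073513031 q6 1.55
```

```bash
python3 -m handwheel '{"xyz":[[0,0.1,-4],[0,0.1,-7],[0,0.1,-9],[0,0.1,-9.8],[0,0.1,-9.8],[0,0.1,-9.8]],"delta_rot":[[0,0,0],[0,0,0],[0,0,0],[0,0,0],[0,0,0],[0,0,0]]}'
python3 -m handwheel '{"xyz":[[0,0,-0.2],[0,0,-0.2],[0,0,-0.2]],"delta_rot":[[0,0,0],[0,0,0],[0,0,0]]}'
python3 look.py 3
```

```text
time_s: 14.68
ee_pos: [0.6191, -0.1398, 0.0659]
tcp_rot: [0.99, -0.141, 0.001, 0.0]
force: [0.8, 0.3, -2.8]
opening: 0.0517
grip_force: 42.8
time_s: 15.05
ee_pos: [0.6181, -0.1396, 0.0625]
tcp_rot: [0.99, -0.141, 0.0, 0.0]
force: [0.9, -1.7, -1.9]
opening: 0.0513
grip_force: 42.8
t 15.05 pos [ 0.6181 -0.1396  0.0625] y [-0.279 -0.96  -0.   ] z [ 0. -0. -1.] yawY -106.2 F [ 0.9 -1.7 -1.9] op 0.0513 grip 42.75917708873749 q6 1.55
scene 216 204
top 257 93
```

View pics/look3.png

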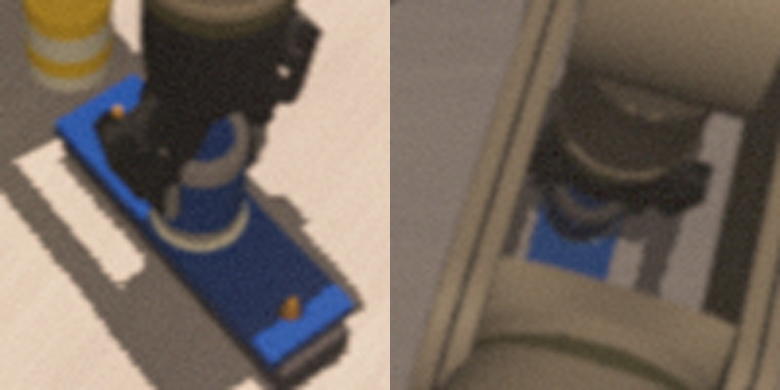

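The tin sits over the disc in the middle of the plate, so I set it down and release.

```bash
python3 -m handwheel '{"xyz":[[0,0,-0.1],[0,0,-0.2],[0,0,-0.2]],"delta_rot":[[0,0,0],[0,0,0],[0,0,0]]}'
python3 -m handwheel '{"xyz":[[0,0,0],[0,0,0],[0,0,0],[0,0,0]],"delta_rot":[[0,0,0],[0,0,0],[0,0,0],[0,0,0]]}' 8.5
python3 -m handwheel '{"xyz":[[0,0,2],[0,0,6],[0,0,11],[-4,2,11],[-8,4,11],[-12,6,11],[-14.5,6.4,11],[-14.5,6.4,11],[-14.5,6.4,11]],"delta_rot":[[0,0,0],[0,0,0],[0,0,0],[0,0,0],[0,0,0],[0,0,0],[0,0,0],[0,0,0],[0,0,0]]}'
python3 look.py 4
```

```text
time_s: 15.52
ee_pos: [0.6182, -0.1396, 0.061]
tcp_rot: [0.99, -0.141, 0.0, 0.0]
force: [-4.2, 0.7, 4.5]
opening: 0.0513
grip_force: 43.2
time_s: 16.02
ee_pos: [0.618, -0.1396, 0.0602]
tcp_rot: [0.99, -0.141, -0.0, 0.0]
force: [-1.0, 0.1, -0.5]
opening: 0.0846
grip_force: 0.0
time_s: 17.15
ee_pos: [0.4741, -0.0759, 0.1717]
tcp_rot: [0.99, -0.141, 0.001, 0.0]
force: [-0.1, -1.0, 0.5]
opening: 0.0853
grip_force: 0.0
t 17.15 pos [ 0.4741 -0.0759  0.1717] y [-0.279 -0.96  -0.   ] z [ 0.003 -0.001 -1.   ] yawY -106.2 F [-0.1 -1.   0.5] op 0.0853 grip 0.0 q6 1.59
scene 216 204
top 257 93
```

View pics/look4.png

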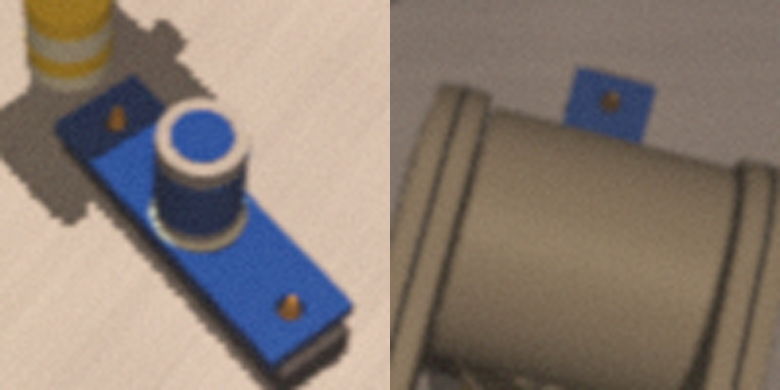

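The tin stands upright on the disc, with its blue spot at crop (203,134). Next is the yellow jar.

```bash
python3 -c "
from h import *
c=np.load('scene_4.npy',allow_pickle=True).item();print('tin',at(c,268.05,238.4,.107))"
python3 -m handwheel '{"xyz":[[-0.1,0,-5],[-0.1,0,-10],[-0.1,0,-13],[-0.1,0,-14.6],[-0.1,0,-14.6],[-0.1,0,-14.6]],"delta_rot":[[0,0,0],[0,0,0],[0,0,0],[0,0,0],[0,0,0],[0,0,0]]}'
python3 -m handwheel '{"xyz":[[0,0,0],[0,0,0],[0,0,0],[0,0,0],[0,0,0]],"delta_rot":[[0,0,0],[0,0,0],[0,0,0],[0,0,0],[0,0,0]]}' 4.5 35
python3 -m handwheel '{"xyz":[[0,0,2],[0,0,5],[0,-4,7],[0,-8,7],[0,-12,7],[0,-14.4,7],[0,-14.4,7],[0,-14.4,7]],"delta_rot":[[0,0,0],[0,0,0],[0,0,0],[0,0,0],[0,0,0],[0,0,0],[0,0,0],[0,0,0]]}'
```

```text
tin [ 0.61937779 -0.13854968  0.107     ]
time_s: 18.0
ee_pos: [0.4734, -0.076, 0.0258]
tcp_rot: [0.99, -0.141, 0.001, 0.0]
force: [0.8, 0.9, -0.9]
opening: 0.0848
grip_force: 0.0
time_s: 18.62
ee_pos: [0.4731, -0.0759, 0.0257]
tcp_rot: [0.99, -0.141, 0.001, 0.0]
force: [-1.1, -0.1, 6.1]
opening: 0.0554
grip_force: 36.4
time_s: 19.62
ee_pos: [0.4718, -0.219, 0.0941]
tcp_rot: [0.99, -0.141, -0.0, -0.0]
force: [-0.1, 0.1, -2.7]
opening: 0.0553
grip_force: 38.0
```

```bash
python3 -m handwheel '{"xyz":[[0.1,0,-3],[0.1,0,-5.2],[0.1,0,-6],[0.1,0,-6.4],[0.1,0,-6.4],[0.1,0,-6.4]],"delta_rot":[[0,0,0],[0,0,0],[0,0,0],[0,0,0],[0,0,0],[0,0,0]]}'
python3 -m handwheel '{"xyz":[[0,0,0],[0,0,0],[0,0,0],[0,0,0]],"delta_rot":[[0,0,0],[0,0,0],[0,0,0],[0,0,0]]}' 8.5
python3 -m handwheel '{"xyz":[[0,0,2],[0,0,6],[0,0,10],[-2,-5,10],[-4,-10,10],[-6,-15.2,10],[-6,-15.2,10],[-6,-15.2,10]],"delta_rot":[[0,0,0],[0,0,0],[0,0,0],[0,0,0],[0,0,0],[0,0,0],[0,0,0],[0,0,0]]}'
python3 -c "from h import *;st()"
```

```text
time_s: 20.38
ee_pos: [0.4739, -0.2193, 0.0317]
tcp_rot: [0.99, -0.14, 0.001, 0.0]
force: [-3.1, 3.9, 6.4]
opening: 0.0555
grip_force: 38.4
time_s: 20.88
ee_pos: [0.473, -0.2196, 0.0303]
tcp_rot: [0.99, -0.141, 0.0, -0.0]
force: [0.5, 0.3, 0.1]
opening: 0.085
grip_force: 0.0
time_s: 21.88
ee_pos: [0.4128, -0.3714, 0.13]
tcp_rot: [0.99, -0.141, -0.0, -0.0]
force: [-0.1, 0.1, 0.2]
opening: 0.0849
grip_force: 0.0
t 21.88 pos [ 0.4128 -0.3714  0.13  ] y [-0.28  -0.96  -0.001] z [-0.     0.001 -1.   ] yawY -106.2 F [-0.1  0.1  0.2] op 0.0849 grip 0.0 q6 1.03
```

```bash
python3 -m handwheel '{"xyz":[[0,-0.1,-4],[0,-0.1,-8],[0,-0.1,-10],[0,-0.1,-10.4],[0,-0.1,-10.4],[0,-0.1,-10.4]],"delta_rot":[[0,0,0],[0,0,0],[0,0,0],[0,0,0],[0,0,0],[0,0,0]]}'
python3 -m handwheel '{"xyz":[[0,0,0],[0,0,0],[0,0,0],[0,0,0],[0,0,0]],"delta_rot":[[0,0,0],[0,0,0],[0,0,0],[0,0,0],[0,0,0]]}' 4.5 35
python3 -m handwheel '{"xyz":[[0,0,2],[0,0,5],[4,0,7],[8,1,7],[12,1.6,7],[16.2,1.7,7],[16.2,1.7,7],[16.2,1.7,7]],"delta_rot":[[0,0,0],[0,0,0],[0,0,0],[0,0,0],[0,0,0],[0,0,0],[0,0,0],[0,0,0]]}'
python3 -c "from h import *;st()"
```

```text
time_s: 22.62
ee_pos: [0.4141, -0.3735, 0.0281]
tcp_rot: [0.99, -0.141, 0.001, 0.001]
force: [0.2, -0.1, -0.8]
opening: 0.0848
grip_force: 0.0
time_s: 23.25
ee_pos: [0.4135, -0.3731, 0.0273]
tcp_rot: [0.99, -0.141, 0.001, 0.0]
force: [-0.3, 1.3, 6.8]
opening: 0.0555
grip_force: 37.3
time_s: 24.25
ee_pos: [0.5747, -0.3555, 0.0966]
tcp_rot: [0.99, -0.141, -0.0, -0.0]
force: [0.4, -0.4, -2.2]
opening: 0.0551
grip_force: 37.6
t 24.25 pos [ 0.5747 -0.3555  0.0966] y [-0.278 -0.961  0.   ] z [-0.001  0.    -1.   ] yawY -106.2 F [ 0.4 -0.4 -2.2] op 0.0551 grip 37.63890624046326 q6 1.22
```

```bash
python3 -m handwheel '{"xyz":[[0,0,-3],[0,0,-5.2],[0,0,-6],[0,0,-6.4],[0,0,-6.4],[0,0,-6.4]],"delta_rot":[[0,0,0],[0,0,0],[0,0,0],[0,0,0],[0,0,0],[0,0,0]]}'
python3 -m handwheel '{"xyz":[[0,0,0],[0,0,0],[0,0,0],[0,0,0]],"delta_rot":[[0,0,0],[0,0,0],[0,0,0],[0,0,0]]}' 8.5
python3 -m handwheel '{"xyz":[[0,0,2],[0,0,6],[0,0,11],[0,0,16],[-1,6,16],[-2,12,16],[-4,18,16],[-5,24,16],[-6,30,16],[-8,36,16],[-9,42,16],[-10,48,16]],"delta_rot":[[0,0,0],[0,0,0],[0,0,0],[0,0,0],[0,0,4],[0,0,8],[0,0,12],[0,0,16],[0,0,20],[0,0,24],[0,0,28],[0,0,30]]}'
python3 -m handwheel '{"xyz":[[-2,6,0],[-4,12,0],[-5.5,18,0],[-6.1,22.2,-2],[-6.1,22.2,-5],[-6.1,22.2,-5]],"delta_rot":[[0,0,0],[0,0,0],[0,0,0],[0,0,0],[0,0,0],[0,0,0]]}'
python3 -c "from h import *;st()"
```

```text
time_s: 25.0
ee_pos: [0.5754, -0.3561, 0.0333]
tcp_rot: [0.99, -0.141, 0.001, 0.0]
force: [-1.0, 0.3, 2.6]
opening: 0.0551
grip_force: 37.7
time_s: 25.5
ee_pos: [0.575, -0.3555, 0.0322]
tcp_rot: [0.99, -0.141, -0.0, -0.0]
force: [0.7, -0.3, -0.8]
opening: 0.085
grip_force: 0.0
time_s: 27.0
ee_pos: [0.4748, 0.1263, 0.1944]
tcp_rot: [0.993, 0.121, 0.002, -0.0]
force: [1.3, -0.6, 0.1]
opening: 0.085
grip_force: 0.0
time_s: 27.75
ee_pos: [0.4124, 0.346, 0.141]
tcp_rot: [0.993, 0.121, -0.002, 0.001]
force: [-0.6, 0.1, 0.4]
opening: 0.085
grip_force: 0.0
t 27.75 pos [0.4124 0.346  0.141 ] y [ 0.24  -0.971  0.001] z [-0.003 -0.002 -1.   ] yawY -76.1 F [-0.6  0.1  0.4] op 0.085 grip 0.0 q6 1.93
```

```bash
python3 -m handwheel '{"xyz":[[0,0,-4],[0,0,-8],[0,0,-10.5],[0,0,-11.6],[0,0,-11.6],[0,0,-11.6]],"delta_rot":[[0,0,0],[0,0,0],[0,0,0],[0,0,0],[0,0,0],[0,0,0]]}'
python3 -m handwheel '{"xyz":[[0,0,0],[0,0,0],[0,0,0],[0,0,0],[0,0,0]],"delta_rot":[[0,0,0],[0,0,0],[0,0,0],[0,0,0],[0,0,0]]}' 4.5 35
python3 -m handwheel '{"xyz":[[0,0,2],[0,0,5],[0,-4,7],[0.5,-9,7],[1,-14,7],[2,-19,7],[3,-24,7],[3,-27.9,7],[3,-27.9,7],[3,-27.9,7]],"delta_rot":[[0,0,0],[0,0,0],[0,0,0],[0,0,0],[0,0,0],[0,0,0],[0,0,0],[0,0,0],[0,0,0],[0,0,0]]}'
python3 -c "from h import *;st()"
```

```text
time_s: 28.5
ee_pos: [0.4153, 0.3471, 0.0283]
tcp_rot: [0.993, 0.12, 0.001, -0.001]
force: [-0.5, 0.4, -0.0]
opening: 0.085
grip_force: 0.0
time_s: 29.12
ee_pos: [0.4147, 0.3469, 0.0274]
tcp_rot: [0.993, 0.12, 0.001, -0.0]
force: [-0.5, -1.1, 5.6]
opening: 0.0554
grip_force: 36.6
time_s: 30.38
ee_pos: [0.4439, 0.0678, 0.0962]
tcp_rot: [0.993, 0.12, -0.0, -0.0]
force: [0.5, 0.2, -1.9]
opening: 0.0551
grip_force: 37.9
t 30.38 pos [0.4439 0.0678 0.0962] y [ 0.238 -0.971 -0.   ] z [-0.  0. -1.] yawY -76.2 F [ 0.5  0.2 -1.9] op 0.0551 grip 37.94466197490692 q6 1.37
```

Place it, release, then back away to the clear left front to look.

```bash
python3 -m handwheel '{"xyz":[[0,0,-3],[0,0,-5.2],[0,0,-6],[0,0,-6.4],[0,0,-6.4],[0,0,-6.4]],"delta_rot":[[0,0,0],[0,0,0],[0,0,0],[0,0,0],[0,0,0],[0,0,0]]}'
python3 -m handwheel '{"xyz":[[0,0,0],[0,0,0],[0,0,0],[0,0,0]],"delta_rot":[[0,0,0],[0,0,0],[0,0,0],[0,0,0]]}' 8.5
python3 -m handwheel '{"xyz":[[0,0,2],[0,0,6],[0,0,11],[0,0,17],[-1,6,18],[-2,12,18],[-4,18,18],[-6,24,18],[-9,30,18],[-12,35,18],[-12,35,18],[-12,35,18]],"delta_rot":[[0,0,0],[0,0,0],[0,0,0],[0,0,0],[0,0,0],[0,0,0],[0,0,0],[0,0,0],[0,0,0],[0,0,0],[0,0,0],[0,0,0]]}'
python3 - <<'E'
from h import *
G=dict(jar_red=(.443,.068),jar_yellow=(.473,-.22),jar_green=(.574,-.355),carton=(.585,.335,.6))
for n in("scene","top"):
    c=r.camera(n);cv2.imwrite(f"pics/{n}9.png",cv2.resize(c["pixels"][:,:,::-1],(800,600)));M=masks(c)
    for k,(u,v) in ((k,pix(c,[*g[:2],.061])) for k,g in G.items()):
        m=M[SP[k][0]].astype(np.uint8)
        print(n,k,fit(c,m,SP[k][1],G[k],10))
        # jar on pad, both one colour: compare lid+pad outline
E
```

```text
time_s: 31.12
ee_pos: [0.4449, 0.068, 0.0334]
tcp_rot: [0.993, 0.121, 0.001, -0.0]
force: [-1.4, 1.9, 4.8]
opening: 0.0551
grip_force: 38.1
time_s: 31.62
ee_pos: [0.444, 0.0674, 0.0322]
tcp_rot: [0.993, 0.12, -0.0, -0.0]
force: [0.3, 0.1, 0.8]
opening: 0.0847
grip_force: 0.0
time_s: 33.12
ee_pos: [0.3238, 0.4174, 0.212]
tcp_rot: [0.993, 0.121, -0.0, 0.0]
force: [-0.1, -1.3, -0.1]
opening: 0.0851
grip_force: 0.0
scene jar_red (array([0.4415, 0.0724]), 'area ratio', 0.9, 'res', 0.0)
scene jar_yellow (array([ 0.4933, -0.2369]), 'area ratio', 2.22, 'res', 0.0)
scene jar_green (array([ 0.5916, -0.3684]), 'area ratio', 2.03, 'res', 0.0)
scene carton (array([0.5864, 0.3305, 0.6543]), 'area ratio', 0.95, 'res', 0.2)
top jar_red (array([0.4374, 0.0637]), 'area ratio', 1.76, 'res', 0.0)
top jar_yellow (array([ 0.4666, -0.2085]), 'area ratio', 1.74, 'res', 0.0)
top jar_green (array([ 0.5753, -0.358 ]), 'area ratio', 0.7, 'res', 0.0)
top carton (array([0.5859, 0.3362, 0.5122]), 'area ratio', 0.8, 'res', 0.57)
```

View pics/scene9.png

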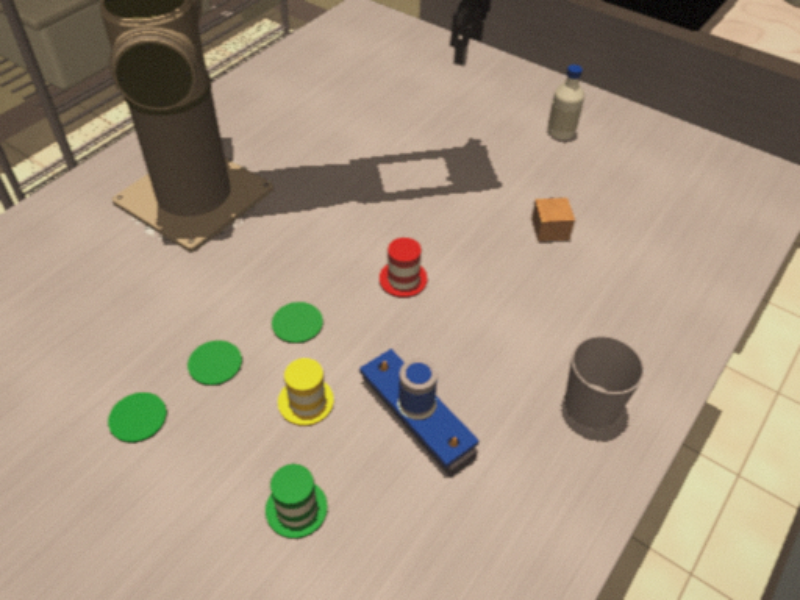

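View pics/top9.png

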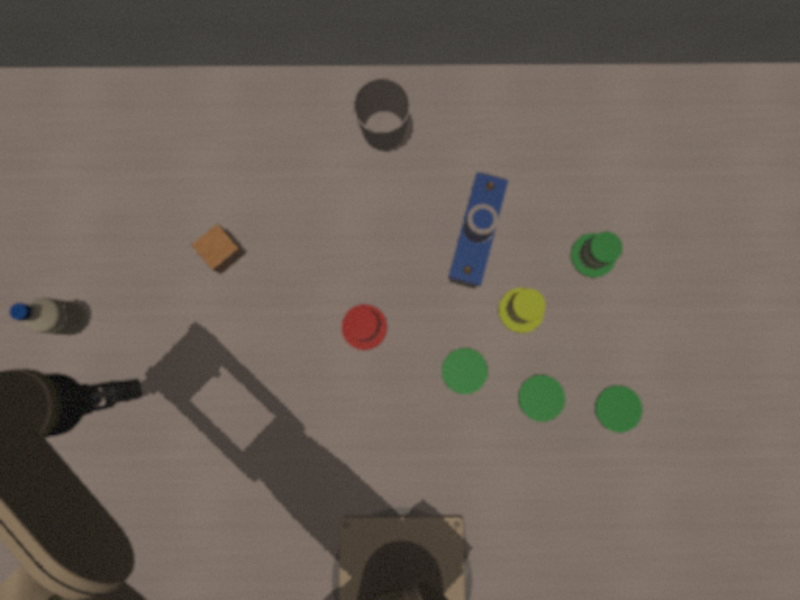

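Both views show the jars centred on their pads (in the scene view red (404,265), yellow (305,388), green (295,497)). The tin stands upright on the seated plate, the carton has not moved, and the arm is clear.

```bash
python3 -c "from bench import r;print(r.sign_off())"
```

```text
the job is handed in; nothing more can be done
None
```

I handed the job in at about 33 s of the 136 s allowed: the plate is seated over both dowels, the tin stands upright on its disc, each jar is on the pad of its colour, and the carton has not moved. This is from the last camera pictures; the hand-in returned no verdict.

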